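Show the bulbs in the parts case

ROBOT

A 6-joint arm with a two-finger parallel gripper is mounted at the origin on the work surface. World frame = base frame: x ahead of the robot, y to its left, z up, the work surface at z = 0. Lengths are in m, angles in rad, forces in N, time in s.
With the tool pointing down it reaches from about 0.35 to 1 m from the base axis. Payload 7.1 kg.
Tool frame: the origin (TCP) lies between the finger pads, 19 mm behind the fingertips; this is the grasp point; z points along the fingers, y is the line along which they close (so a half turn about z gives the same grasp; the last joint's range is limited). The gripper opens to 85 mm and grips with 20 to 120 N. Pads are 22 mm wide; open, the fingers measure 114 mm over their backs; the gripper's body (76 mm by 85 mm) begins 54 mm behind the grasp point. The pads swing forward as they close: fully open they stand 13 mm farther back than shut.
Start: joints at [1.085, 0.423, 1.63, -0, 1.089, -0.019], TCP at [0.281, 0.558, 0.25] pointing down, gripper open.
Joint ranges: [-3, 3], [-0.9, 2.11], [0.09, 2.58], [-1.31, 4.45], [0.11, 2.69], [-2.54, 2.54]. Speed limits (rad/s): [2.39, 2.39, 3.01, 3.14, 3.14, 3.14].

INTERFACE

Orientations are given as a rotation vector (axis times angle).
In Python, from rig import manip gives the robot as it stands. Calls block until the motion is done:
- manip.move_to(position, orientation): joint-space move of the TCP to a pose.
- manip.servo_line(position, orientation=None, rate=0.15): straight line of the TCP; orientation=None keeps the orientation; rate is the mean speed in m/s.
- manip.set_joints(angles): joint-space move.
- manip.command_gripper(opening, f_grip=None): finger opening in m; f_grip is the grip in N (None keeps the last); returns when the fingers have stopped.
- manip.hold(seconds).
- manip.solve_ik(position, orientation): joint angles nearest the present ones, or None.
- manip.camera(name): name is "scene" or "side" or "wrist"; returns a dict with "image" (420x560x3 uint8, red, green, blue), "fx", "fy", "cx", "cy" (pixels), "k1" (the pictures are not rectified: a ray, as slopes to the right and down, at radius r is drawn at 1 + k1 r^2 times it, then the intrinsics apply), "cam_to_world" (4x4, takes a point from camera to world coordinates); the wrist camera has in their place "mount" (4x4, takes a point from camera to tool coordinates, whose origin is the TCP and whose axes are the flange's). Camera axes: x right, y down, z forward; pixel columns grow to the right and rows downward; lengths in m; the calibration is good to about 2 mm. A picture is of the moment at which its call begins: read the wrist's pose just before it. There is no depth.
A pose or a line that the arm cannot do raises manip.IKError and nothing moves.
- manip.sign_off(): hands the job in; it is judged then, once.
Trained networks look in the newest picture that a camera, given by its name, has taken for a name from the list of things; names that differ only in an ending like _2 or _b are one class to them, and where a whole thing is asked for, a point or a joint stands for the part that bears it (a point fixed in the world has none). Each returns a list of dicts, best first, with "p" (0 to 1); they miss things now and then, are a little off and sometimes report something else, mostly with a low value. They report only what shows in the picture. A call takes as long as a camera call.
- manip.search_frame(camera, thing): "rect" ([left, top, right, bottom] in pixels, round what is visible of it).
- manip.regions_of(camera, thing): "pixels" (420x560 bool, what is visible of it) and "rect" ([left, top, right, bottom] in pixels, round what is visible of it).
Readings, each from a call of its own:
- manip.read_time(): time.
- manip.read_joint_positions(): joint angles.
- manip.read_joint_vel(): joint speeds.
- manip.read_tau(): joint torques, N m.
- manip.read_position(): TCP position.
- manip.read_ee_rot(): TCP orientation.
- manip.read_contact_force(): force on the tool from outside, world axes, zero at the start.
- manip.read_torque(): the same for the moment, N m.
- manip.read_width(): finger opening in m.
- manip.read_grip_force(): force on a finger pad.
Only numpy, scipy, OpenCV 4.12 (cv2) and the standard library are available. Lean on these libraries where they do the work, as an engineer would, in place of code of your own. Each camera call takes 0.05 s, during which the arm holds its last target. There are 200 camera calls.

TASK

At this car-parts stall, first clear the orange warning beacon off the blue case: stand it upright on the green felt pad in the free place of the cardboard tray, leaving everything else where it is. Then raise the case's lid by its red handle bar to 60 degrees from closed so that a customer can look at the bulbs inside. The lid falls shut by itself, so finish while still holding it there, steady, in the gripper: do not let go.

Things in the scene. Friction and masses are not known exactly. Their poses are not given: they have to be found in the camera images.
- case: blue sheet-steel parts case, 180 (its x) x 260 (its y) x 80 mm high without lid, fixed to the table; origin at the centre of its underside on the table, z up; the lid handle is on its -x side, the hinge on its +x side. Its yaw varies.
- lid (a joint): angle in rad of the blue lid of the case (264 mm wide, 10 mm thick, 0.6 kg, plain hinge without spring or stay: it falls shut from any angle below upright): 0 = shut and level, growing as the handle side rises; 60 degrees is 1.047; stop at 1.75. Hinge axis is parallel to the case's y axis.
- lid_hinge (a point): point on the hinge line, at the middle of the lid's far (case +x) edge, at mid-thickness: 90 mm to case +x of the case's origin and 86 mm above the table
- lid_handle (a point): centre of the red round handle bar on the lid: 12 mm diameter, free length about 105 mm, parallel to the hinge, 232 mm from the hinge line in the plane of the lid, rigid with the lid on two flat steel arms; 48 mm (centre) clear in front of the lid's edge, so that a finger fits between bar and case; 86 mm above the table when shut
- beacon: orange warning beacon standing on the shut lid (top face 91 mm above the table), to be moved: black round base 70 mm diameter and 30 mm high, above it an upright orange cylinder 50 mm diameter up to 90 mm, then a rounded cap to 101 mm; about 0.2 kg, hard plastic; origin at the centre of its underside, z up
- pad: round green felt pad, 72 mm diameter, 1.5 mm thick, soft (what is put on it stands on the tray floor, 5 mm above the table), in the middle of the tray's one free place; origin at the centre of its underside
- tray: cardboard tray, 220 x 220 mm, walls and two crossing dividers 30 mm high and 5 mm thick making 2 x 2 places of 102 mm, fixed to the table; origin at the centre of its underside. Its yaw varies, and so does which place is free.
- tail_lamp: bystander in the tray: red lamp, 66 mm diameter, 34 mm high; origin at the centre of its underside
- hub_cap: bystander in the tray: steel cap, 72 mm diameter, 28 mm high (32 with its red centre); origin at the centre of its underside
- gauge: bystander in the tray: round dashboard gauge, 66 mm diameter, 36 mm high; origin at the centre of its underside
- oil_can: bystander: yellow can, 70 mm diameter, 130 mm high, on the table beyond the tray; origin at the centre of its underside
- mug: bystander: white mug, 80 mm diameter, 90 mm high, on the table to the left, near the robot; origin at the centre of its underside
- jar: bystander: amber jar with red cap, 70 mm diameter, 100 mm high, on the table to the left; origin at the centre of its underside

How it is judged:
By the outcome, as a careful person would: the job done as asked, in the order asked, and still so for the second after the job is handed in, while the arm keeps its last pose, push and grip.
It also fails if it takes over 58 s, if anything falls off the work surface, if the arm or the gripper's body presses on something with over 40 N, if the wrist force passes 120 N, or if a joint passes its speed limit or range.

## Working session

There is one attempt and no reset: what is moved stays moved. The work goes in short steps, each a Python script; the robot and the scene stay as the last script left them, time stands still between calls to the robot, and variables do not carry over. Pictures are saved under pics/ and viewed, at most 10 in all, crops included, and the job is handed in when it is done.

```bash
ls; mkdir -p pics; python3 - <<'E'
from rig import manip
import cv2, numpy as np
ims=[]
for c in ["scene","side"]:
    d=manip.camera(c); cv2.imwrite(f"pics/{c}0.png",d["image"][:,:,::-1])
    print(c,d["fx"],d["cx"],d["cy"],d["k1"],np.round(d["cam_to_world"],3).tolist())
    for t in ["beacon","pad","case","lid_handle","tray","lid","tail_lamp","hub_cap","gauge"]:
        r=manip.search_frame(c,t); print(t,[(np.round(x["rect"]).tolist(),round(x["p"],2)) for x in r[:2]])
d=manip.camera("wrist");print(np.round(d["mount"],4).tolist(),d["fx"],d["k1"])
print(manip.read_ee_rot(),manip.read_time())
E
```

```text
pics
rig.py
scene 482.0127354999658 277.59109880653136 208.1550061400528 -0.13486885291178102 [[0.367, 0.519, -0.772, 1.509], [0.93, -0.203, 0.305, -0.311], [0.001, -0.83, -0.557, 0.802], [0.0, 0.0, 0.0, 1.0]]
beacon [([308.0, 179.0, 336.0, 222.0], 0.62)]
pad [([153.0, 266.0, 173.0, 287.0], 0.81), ([266.0, 183.0, 383.0, 248.0], 0.53)]
case [([262.0, 183.0, 384.0, 273.0], 0.7), ([321.0, 151.0, 356.0, 185.0], 0.49)]
lid_handle [([264.0, 182.0, 386.0, 246.0], 0.61)]
tray [([100.0, 230.0, 190.0, 307.0], 0.83)]
lid [([259.0, 180.0, 383.0, 272.0], 0.71), ([263.0, 183.0, 381.0, 246.0], 0.6)]
tail_lamp [([151.0, 234.0, 176.0, 256.0], 0.98)]
hub_cap [([108.0, 267.0, 139.0, 289.0], 0.88)]
gauge [([109.0, 240.0, 133.0, 262.0], 0.93)]
side 382.3570265487949 276.19554899095124 217.796582725185 -0.0009986964627262153 [[0.984, -0.081, 0.159, 0.384], [-0.178, -0.54, 0.823, -0.689], [0.019, -0.838, -0.546, 0.594], [0.0, 0.0, 0.0, 1.0]]
beacon [([272.0, 157.0, 305.0, 203.0], 0.58), ([223.0, 170.0, 337.0, 230.0], 0.16)]
pad [([313.0, 326.0, 350.0, 360.0], 0.66)]
case [([226.0, 170.0, 337.0, 258.0], 0.98)]
lid_handle [([224.0, 170.0, 339.0, 231.0], 0.84)]
tray [([248.0, 311.0, 390.0, 420.0], 0.65)]
lid [([226.0, 172.0, 335.0, 231.0], 0.69)]
tail_lamp [([259.0, 323.0, 299.0, 362.0], 0.57), ([172.0, 166.0, 203.0, 208.0], 0.16)]
hub_cap [([325.0, 373.0, 368.0, 418.0], 0.8)]
gauge [([260.0, 367.0, 302.0, 418.0], 0.87), ([314.0, 328.0, 350.0, 361.0], 0.58)]
[[0.002, -0.9454, -0.326, 0.0836], [1.0, 0.0022, -0.0004, 0.0001], [0.0011, -0.326, 0.9454, -0.1241], [0.0, 0.0, 0.0, 1.0]] 339.3080303141257 -0.04912610559531527
[ 7.26596230e-01  3.05640622e+00 -1.22967187e-04] 1.05
```

View pics/scene0.png

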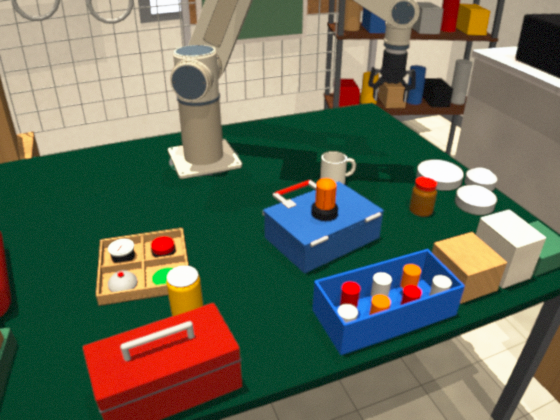

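View pics/side0.png

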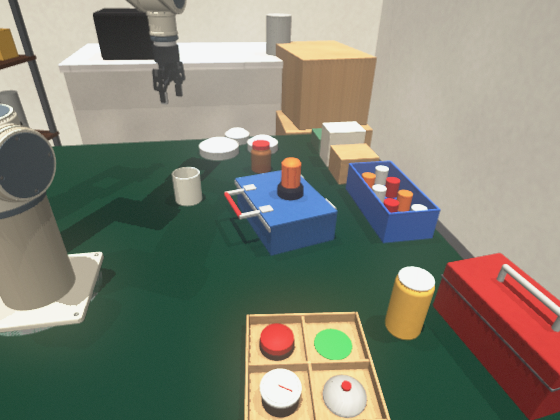

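The scene view shows the pad at about (162,277) with the beacon on the case at (325,200). In the side view the pad is at (333,344), the red handle at (235,204) and the beacon at (290,178). The free place is the far-left one in the tray. Next I get coarse positions from colours.

```bash
cat > h.py <<'E'
from rig import manip
import cv2, numpy as np
from scipy.spatial.transform import Rotation as R
def shot(c):
    if c=="wrist":
        p,r=manip.read_position(),manip.read_ee_rot()
        d=manip.camera(c); T=np.eye(4); T[:3,:3]=R.from_rotvec(r).as_matrix(); T[:3,3]=p
        d["T"]=T@np.array(d["mount"])
    else: d=manip.camera(c); d["T"]=np.array(d["cam_to_world"])
    d["K"]=np.array([[d["fx"],0,d["cx"]],[0,d["fy"],d["cy"]],[0,0,1]]); d["D"]=np.array([d["k1"],0,0,0.])
    return d
def plane(d,uv,z):
    "pixel(s) -> world points on height z"
    n=cv2.undistortPoints(np.array(uv,float).reshape(-1,1,2),d["K"],d["D"]).reshape(-1,2)
    r=np.c_[n,np.ones(len(n))]@d["T"][:3,:3].T; o=d["T"][:3,3]
    return o+r*((z-o[2])/r[:,2])[:,None]
def proj(d,P):
    V=np.linalg.inv(d["T"]); return cv2.projectPoints(np.array(P,float).reshape(-1,1,3),cv2.Rodrigues(V[:3,:3])[0],V[:3,3],d["K"],d["D"])[0].reshape(-1,2)
def hsv(d,col):
    h,s,v=cv2.split(cv2.cvtColor(d["image"],cv2.COLOR_RGB2HSV))
    h=h.astype(int)
    return {"green":(h>45)&(h<75)&(s>150)&(v>120),"red":((h<5)|(h>174))&(s>170)&(v>90),"orange":(h>=4)&(h<17)&(s>150)&(v>120),"blue":(h>100)&(h<125)&(s>120)&(v>60)}[col]
def crop(m,r):
    o=np.zeros_like(m); l,t,rr,b=[int(x) for x in r]; o[t:b,l:rr]=m[t:b,l:rr]; return o
def big(m):
    n,l,s,c=cv2.connectedComponentsWithStats(m.astype(np.uint8)); i=1+np.argmax(s[1:,4]); return l==i
def pts(m): return np.argwhere(m)[:,::-1].astype(float)
E
python3 - <<'E'
from h import *
rr={"scene":dict(pad=(140,255,185,295),han=(265,175,318,202),bea=(308,175,340,215),oil=(165,265,205,300)),"side":dict(pad=(305,320,360,365),han=(220,180,245,222),bea=(270,150,306,190))}
for c in rr:
    d=shot(c)
    g=pts(big(crop(hsv(d,"green"),rr[c]["pad"]))); print(c,"pad",plane(d,g.mean(0),.0065),len(g))
    q=pts(big(crop(hsv(d,"red"),rr[c]["han"]))); (cx,cy),(vx,vy)=q.mean(0),np.linalg.svd(q-q.mean(0),full_matrices=False)[2][0]
    t=(q-q.mean(0))@[vx,vy]; e=plane(d,[q.mean(0)+t.min()*np.array([vx,vy]),q.mean(0)+t.max()*np.array([vx,vy])],.088)
    print("handle",e.tolist(),np.linalg.norm(e[0]-e[1]),e.mean(0))
    b=pts(big(crop(hsv(d,"orange")|hsv(d,"red"),rr[c]["bea"]))); print("beacon",plane(d,b.mean(0),.156),len(b))
E
```

```text
scene pad [[ 0.5798515  -0.25549354  0.0065    ]] 210
handle [[0.4239934407827257, 0.21395333448859744, 0.08799999999999997], [0.4489838060964342, 0.1041174102811519, 0.08799999999999997]] 0.11264301400893144 [0.43648862 0.15903537 0.088     ]
beacon [[0.60655894 0.17290802 0.156     ]] 444Traceback (most recent call last):
  File "<stdin>", line 5, in <module>
  File "h.py", line 26, in big
    n,l,s,c=cv2.connectedComponentsWithStats(m.astype(np.uint8)); i=1+np.argmax(s[1:,4]); return l==i
                                                                      ~~~~~~~~~^^^^^^^^^
    return _wrapfunc(a, 'argmax', axis=axis, out=out, **kwds)
    return bound(*args, **kwds)
ValueError: attempt to get argmax of an empty sequence
```

```bash
cat >> h.py <<'E'
def down(psi):
    x=np.array([np.cos(psi),np.sin(psi),0]); z=np.array([0,0,-1.]); return R.from_matrix(np.c_[x,np.cross(z,x),z]).as_rotvec()
def tool(z,y):
    "rotvec from tool z and closing line y"
    z=np.array(z,float)/np.linalg.norm(z); y=np.array(y,float); y-=y@z*z; y/=np.linalg.norm(y); return R.from_matrix(np.c_[np.cross(y,z),y,z]).as_rotvec()
E
python3 - <<'E'
from h import *
yaw=0.223; ax=np.array([np.cos(yaw),np.sin(yaw),0]); ay=np.array([-ax[1],ax[0],0]); hx=np.array([.4365,.159,.086])+.232*ax
print("IK")
for s in (1,-1):
  for a0 in (0,15,30,45,60,90):
    row=[]
    for a in range(0,66,15):
      t=np.radians(a); dr=-ax*np.cos(t)+np.array([0,0,np.sin(t)]); nrm=ax*np.sin(t)+np.array([0,0,np.cos(t)])
      tz=-dr*np.cos(np.radians(a0))-nrm*np.sin(np.radians(a0))
      q=manip.solve_ik(hx+.232*dr,tool(tz,s*np.cross(tz,ay))); row.append(None if q is None else np.round(q,2).tolist())
    print(s,a0,[r is not None for r in row],row[0],row[-1])
q0=np.array(manip.read_joint_positions())
for nm,p in (("case",(.57,.17,.34)),("beac",(.607,.173,.153)),("pad",(.58,-.255,.27)),("padlow",(.58,-.255,.067))):
  for k in range(0,360,30):
    q=manip.solve_ik(p,down(np.radians(k)))
    if q is not None: print(nm,k,np.round(q,2).tolist(),round(np.abs(q-q0).max(),2))
E
```

```text
IK
1 0 [False, False, False, True, True] None [0.33, 0.15, 2.02, -0.12, 0.45, 0.2]
1 15 [False, False, False, True, True] None [0.32, 0.22, 1.86, -0.03, 0.8, 0.11]
1 30 [False, False, True, True, True] None [0.3, 0.32, 1.7, 0.0, 1.13, 0.08]
1 45 [False, False, True, True, True] None [0.29, 0.44, 1.54, 0.02, 1.42, 0.07]
1 60 [False, True, True, True, True] None [0.29, 0.57, 1.4, 0.03, 1.7, 0.06]
1 90 [True, True, True, True, True] [0.32, 0.47, 2.07, 0.0, 0.59, 0.1] [0.28, 0.82, 1.17, 0.06, 2.2, 0.06]
-1 0 [True, True, True, True, False] [0.48, 1.39, 2.43, 3.46, 2.23, 0.2] None
-1 15 [True, True, True, False, False] [0.46, 1.18, 2.53, 3.38, 1.85, 0.13] None
-1 30 [True, True, False, False, False] [0.43, 0.88, 2.55, 3.33, 1.33, 0.06] None
-1 45 [True, False, False, False, False] [0.4, 0.61, 2.49, 3.33, 0.74, -0.01] None
-1 60 [True, False, False, False, False] [0.37, 0.46, 2.37, 3.47, 0.22, -0.2] None
-1 90 [False, False, False, False, False] None None
case 0 [0.27, 0.29, 1.61, -0.0, 1.24, 1.84] 1.86
case 30 [0.27, 0.29, 1.61, -0.0, 1.24, 1.32] 1.34
case 60 [0.27, 0.29, 1.61, 0.0, 1.24,
[... 1209 characters left out ...]
, 0.0, 1.13, -2.0] 1.98
pad 210 [-0.43, 0.41, 1.59, -0.0, 1.13, -2.53] 2.51
pad 300 [-0.43, 0.41, 1.59, 0.0, 1.13, 2.18] 2.2
pad 330 [-0.43, 0.41, 1.59, -0.0, 1.13, 1.66] 1.68
padlow 0 [-0.43, 0.68, 1.7, -0.0, 0.77, 1.14] 1.52
padlow 30 [-0.43, 0.68, 1.7, -0.0, 0.77, 0.61] 1.52
padlow 60 [-0.43, 0.68, 1.7, 0.0, 0.77, 0.09] 1.52
padlow 90 [-0.43, 0.68, 1.7, -0.0, 0.77, -0.43] 1.52
padlow 120 [-0.43, 0.68, 1.7, -0.0, 0.77, -0.96] 1.52
padlow 150 [-0.43, 0.68, 1.7, 0.0, 0.77, -1.48] 1.52
padlow 180 [-0.43, 0.68, 1.7, -0.0, 0.77, -2.0] 1.98
padlow 210 [-0.43, 0.68, 1.7, -0.0, 0.77, -2.53] 2.51
padlow 300 [-0.43, 0.68, 1.7, 0.0, 0.77, 2.18] 2.2
padlow 330 [-0.43, 0.68, 1.7, -0.0, 0.77, 1.66] 1.68
```

```bash
python3 - <<'E'
from h import *
manip.move_to([.57,.17,.34],down(np.pi/2)); print(manip.read_time())
def save(d,n):
    cv2.imwrite(f"pics/{n}.png",d["image"][:,:,::-1]); np.savez(f"{n}.npz",**{k:d[k] for k in("image","T","K","D")})
save(shot("wrist"),"w1")
manip.move_to([.56,-.27,.30],down(np.pi/2)); print(manip.read_time())
save(shot("wrist"),"w2")
cv2.imwrite("pics/w12.png",np.vstack([cv2.imread("pics/w1.png"),cv2.imread("pics/w2.png")])[:,:,:]) if 0 else cv2.imwrite("pics/w12.png",cv2.resize(np.hstack([cv2.imread("pics/w1.png"),cv2.imread("pics/w2.png")]),(800,300)))
E
```

```text
2.9417
4.6167
```

View pics/w12.png

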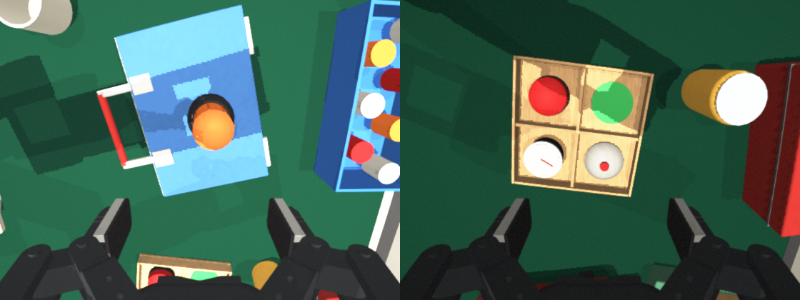

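Left half: the handle is at about (113,128), the orange beacon at (212,125) and both hinges are on the right. Right half: the pad is at (611,102) and free, with the oil can to its right at (735,95), about 0.15 m away. Next I measure these precisely.

```bash
cat > meas.py <<'E'
from h import *
from scipy.optimize import fsolve
def bar(d,rect,z=.086):
    q=pts(big(crop(hsv(d,"red"),rect))); w=plane(d,q,z)[:,:2]; c=w.mean(0); v=np.linalg.svd(w-c,full_matrices=False)[2][0]; v*=np.sign(v[1])
    t=(w-c)@v; lo,hi=np.percentile(t,[.5,99.5]); return c+v*(lo+hi)/2,hi-lo,np.arctan2(-v[0],v[1]),len(q)
def beacon(d,m,zb):
    "match centroid of orange silhouette"
    a=np.linspace(0,2*np.pi,60); S=np.vstack([np.c_[r*np.cos(a),r*np.sin(a),np.full(60,z+zb)] for r,z in((.025,.030),(.025,.09),(.019,.097),(.008,.101))])
    obs=pts(m).mean(0)
    def f(xy):
        h=cv2.convexHull(proj(d,S+[*xy,0]).astype(np.float32)); M=cv2.moments(h); return np.array([M["m10"]/M["m00"],M["m01"]/M["m00"]])-obs, M["m00"]
    xy=fsolve(lambda p:f(p)[0],plane(d,obs,zb+.06)[0,:2],epsfcn=1e-6); return xy,f(xy)[1],m.sum()
E
python3 - <<'E'
from meas import *
L=lambda n:dict(np.load(n+".npz"))
d=L("w1"); print("bar",bar(d,(130,110,190,240)))
m=big(crop(hsv(d,"orange")|hsv(d,"red"),(250,120,345,215)));print("beacon w",beacon(d,m,.091))
for c,hr,br in(("scene",(265,175,318,202),(308,175,340,215)),("side",(220,180,245,222),(270,150,306,190))):
    e=shot(c); print(c,bar(e,hr),"beacon",beacon(e,big(crop(hsv(e,"orange")|hsv(e,"red"),br)),.091))
d=L("w2"); h,s,v=cv2.split(cv2.cvtColor(d["image"],cv2.COLOR_RGB2HSV)); m=big(crop((h>50)&(h<75)&(s>120)&(v>110),(245,100,330,190)))
w=plane(d,pts(m),.0065); print("pad",w.mean(0),np.ptp(w,0),m.sum())
k=800/1120
cor=np.array([(514,56),(653,73),(631,196),(513,183)],float); cor=(cor-[400,0])/k; cor[:,1]*=1  # outer rim corners
C=plane(d,cor,.03); print("tray",C.mean(0),[np.linalg.norm(C[i]-C[i-1]).round(3) for i in range(4)],[np.degrees(np.arctan2(*(C[i]-C[i-1])[1::-1])).round(1) for i in range(4)])
print("can top",plane(d,[(741-400)/k,98/k],.13))
E
```

```text
bar (array([0.43135778, 0.15881102]), np.float64(0.11252946433820496), np.float64(0.23327789498139148), 1018)
beacon w (array([0.58542649, 0.18484122]), 3031.896445523482, np.int64(1932))
scene (array([0.4335448 , 0.16214345]), np.float64(0.1040343858437609), np.float64(0.2371540488455997), 121) beacon (array([0.60044447, 0.17613528]), 580.3622272890061, np.int64(452))Traceback (most recent call last):
  File "<stdin>", line 6, in <module>
  File "meas.py", line 4, in bar
    q=pts(big(crop(hsv(d,"red"),rect))); w=plane(d,q,z)[:,:2]; c=w.mean(0); v=np.linalg.svd(w-c,full_matrices=False)[2][0]; v*=np.sign(v[1])
          ~~~^^^^^^^^^^^^^^^^^^^^^^^^^
  File "h.py", line 26, in big
    n,l,s,c=cv2.connectedComponentsWithStats(m.astype(np.uint8)); i=1+np.argmax(s[1:,4]); return l==i
                                                                      ~~~~~~~~~^^^^^^^^^
    return _wrapfunc(a, 'argmax', axis=axis, out=out, **kwds)
    return bound(*args, **kwds)
ValueError: attempt to get argmax of an empty sequence
```

```bash
sed -i 's/"red":[^,]*,"orange":[^,]*,/"red":((h<8)|(h>172))\&(s>110)\&(v>60),"orange":(h<22)\&(s>100)\&(v>70),/' h.py; python3 - <<'E'
from meas import *
L=lambda n:dict(np.load(n+".npz"))
d=L("w1"); print("bar",bar(d,(130,110,190,240)))
m=big(crop(hsv(d,"orange"),(250,120,345,215)));print("beacon w",beacon(d,m,.091),cv2.boundingRect(m.astype(np.uint8)))
a=np.linspace(0,6.28,60); q=proj(d,[(.585+.025*np.cos(t),.185+.025*np.sin(t),.18) for t in a]); print("18cm ring",q.min(0),q.max(0), d["image"][175,297],d["image"][155,297],d["image"][195,300])
for c,hr,br in(("scene",(265,175,318,202),(308,175,340,215)),("side",(220,180,245,222),(270,150,306,190))):
  e=shot(c); 
  try: print(c,"beacon",beacon(e,big(crop(hsv(e,"orange"),br)),.091)); print(bar(e,hr))
  except Exception as x: print(c,x,e["image"][205,236] if c=="side" else "",e["image"][344,333])
d=L("w2"); h,s,v=cv2.split(cv2.cvtColor(d["image"],cv2.COLOR_RGB2HSV)); m=big(crop((h>50)&(h<75)&(s>120)&(v>110),(245,100,330,190)))
w=plane(d,pts(m),.0065); print("pad",w.mean(0),np.ptp(w,0),m.sum())
k=800/1120
cor=np.array([(514,56),(653,73),(631,196),(513,183)],float); cor=(cor-[400,0])/k
C=plane(d,cor,.03); print("tray",C.mean(0),[np.linalg.norm(C[i]-C[i-1]).round(3) for i in range(4)],[np.degrees(np.arctan2(*(C[i]-C[i-1])[1::-1])).round(1) for i in range(4)])
print("can top",plane(d,[(741-400)/k,98/k],.13))
E
```

```text
bar (array([0.4317598, 0.1568005]), np.float64(0.11873186810707169), np.float64(0.23026248940214647), 1129)
beacon w (array([0.58694744, 0.18359403]), 3035.5901375408284, np.int64(3081)) (269, 143, 60, 67)
18cm ring [266.89638586 150.40832829] [325.08620098 207.16778884] [255 211 104] [255 163  76] [255 178  84]
scene beacon (array([0.59006563, 0.18158931]), 571.4286782483105, np.int64(611))
(array([0.43282107, 0.1628801 ]), np.float64(0.11310475735684353), np.float64(0.23758634867430634), 164)
side beacon (array([0.58372591, 0.18750674]), 549.5854144303594, np.int64(428))
(array([0.43206196, 0.15971093]), np.float64(0.11883125471912648), np.float64(0.2229146109696071), 126)
pad [ 0.58328315 -0.24258648  0.0065    ] [7.00102183e-02 6.93124805e-02 1.11022302e-16] 2616
tray [ 0.52522312 -0.28897417  0.03      ] [np.float64(0.218), np.float64(0.216), np.float64(0.218), np.float64(0.217)] [np.float64(83.4), np.float64(-6.6), np.float64(-96.5), np.float64(173.2)]
can top [[ 0.73380442 -0.21864522  0.13      ]]
```

```bash
python3 - <<'E'
from h import *
o=down(np.radians(173.4))
manip.move_to([.587,.1836,.26],o)
manip.servo_line([.587,.1836,.153],rate=.12)
print(manip.read_time(),manip.read_contact_force())
manip.command_gripper(0.03,30); print("w",manip.read_width(),manip.read_grip_force(),manip.read_contact_force())
if manip.read_width()>.04:
    manip.servo_line([.587,.1836,.25],rate=.15); print(manip.read_width(),manip.read_contact_force(),manip.read_time())
    manip.move_to([.5838,-.2423,.20],o)
    d=shot("side");cv2.imwrite("pics/carry.png",d["image"][:,:,::-1])
    print(manip.read_position(),manip.read_time(),manip.read_width())
E
```

```text
7.575 [ 0.62798476 -0.02222906  1.13558823]
w 0.049092857876263205 30.607187747955322 [-0.80736609 -0.93540497  4.89053086]
0.04922135193991772 [-0.12397524 -0.04197861 -2.37429725] 8.7917
[ 0.58432114 -0.24114244  0.20016991] 10.425 0.04956734469436987
```

View pics/carry.png

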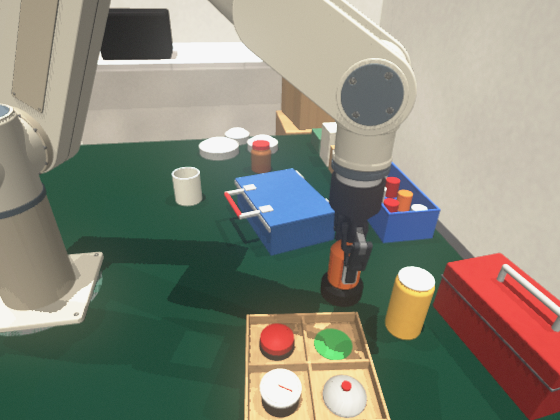

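The beacon is held upright over the pad, with its base at (343,288). The case is undisturbed. I'll lower it now.

```bash
python3 - <<'E'
from h import *
manip.servo_line([.5838,-.2423,.085],rate=.12)
z=.085
while z>.064:
    z-=.003; manip.servo_line([.5838,-.2423,z],rate=.04); f=manip.read_contact_force()
    if f[2]>1.5: break
print(z,f,manip.read_position(),manip.read_time())
manip.command_gripper(.085); 
manip.servo_line([.5838,-.2423,.20],rate=.2)
manip.move_to([.54,-.27,.32],down(np.pi/2)); d=shot("wrist")
cv2.imwrite("pics/placed.png",d["image"][:,:,::-1]); np.savez("w3.npz",**{k:d[k] for k in("image","T","K","D")})
print(manip.read_time())
E
```

```text
0.06699999999999999 [-0.45959294 -1.27312991  4.71155761] [ 0.58426212 -0.24265491  0.06764111] 13.0333
15.6
```

View pics/placed.png

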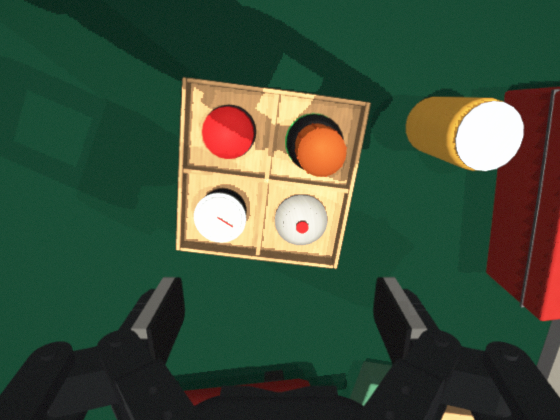

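```bash
python3 - <<'E'
from meas import *
d=dict(np.load("w3.npz")); print("beacon",beacon(d,big(crop(hsv(d,"orange"),(285,115,352,182))&~(d["image"][:,:,1]>150)),.005))
o=down(np.pi/2+.23)
manip.move_to([.432,.159,.26],o); manip.command_gripper(.045)
manip.servo_line([.432,.159,.2],rate=.2)
d=shot("wrist"); cv2.imwrite("pics/bar.png",d["image"][:,:,::-1])
uv=proj(d,[(.432,.159,.086)])[0]; print(uv, bar(d,(uv[0]-80,uv[1]-110,uv[0]+80,uv[1]+110)),manip.read_position(),manip.read_time())
E
```

```text
beacon (array([ 0.58858755, -0.24394149]), 2122.231816533953, np.int64(2639))
[278.16940485 212.61547759] (array([0.43243413, 0.15642114]), np.float64(0.12028895494144756), np.float64(0.23186873145349093), 2465) [0.43262943 0.15921633 0.20081324] 18.2167
```

View pics/bar.png

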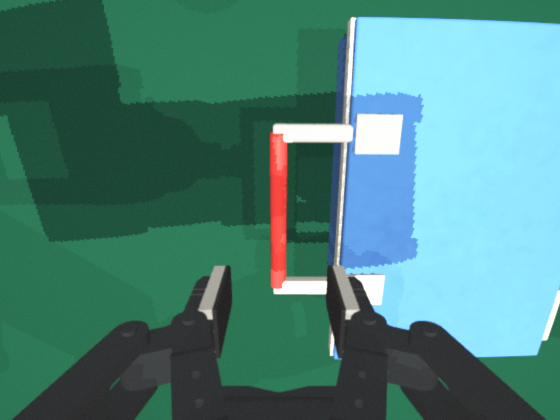

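The bar runs from (278,133) to (278,287) and sits between the fingers, with the lid edge at about (345,200). I'll descend and grip.

```bash
cat > arc.py <<'E'
from h import *
yaw=.232; ax=np.array([np.cos(yaw),np.sin(yaw),0]); ay=np.array([-ax[1],ax[0],0]); b0=np.array([.4324,.1575,.086]); hx=b0+.232*ax
def pose(deg,rel=.7):
    "handle position at lid angle; tool pitches with the lid by (1-rel)*angle"
    t=np.radians(deg); p=hx+.232*(-ax*np.cos(t)+np.array([0,0,np.sin(t)]))
    k=t*(1-rel); tz=-ax*np.sin(k)-np.array([0,0,np.cos(k)]); return p,tool(tz,np.cross(tz,ay))
E
python3 - <<'E'
from arc import *
print([manip.solve_ik(*pose(a)) is not None for a in range(0,66,5)],np.round(manip.solve_ik(*pose(60)),2),np.round(manip.solve_ik(*pose(0)),2))
manip.servo_line(*pose(0),rate=.1); print(manip.read_contact_force(),manip.read_time())
manip.command_gripper(.0,50); print(manip.read_width(),manip.read_grip_force(),manip.read_contact_force(),manip.read_position())
E
```

```text
[True, True, True, True, True, True, True, True, True, True, True, True, True, True] [0.3  0.46 1.52 0.02 1.48 0.06] [ 0.32  0.47  2.08 -0.    0.59  0.09]
[ 0.83201906 -0.25839888  0.28138206] 19.5083
0.010149275285222388 48.688459396362305 [-3.13672586 -0.31827969  6.45453541] [0.43187515 0.15738574 0.08647859]
```

```bash
python3 - <<'E'
from arc import *
for a in range(5,61,5):
    manip.servo_line(*pose(a),rate=.08); f=manip.read_contact_force(); w=manip.read_width()
    print(a,np.round(f,1),round(w,4),round(float(manip.read_time()),1))
    if np.linalg.norm(f)>40 or w<.007: break
manip.hold(.5); p=manip.read_position(); v=p-hx; print(p,np.degrees(np.arctan2(v[2],-v@ax)),np.linalg.norm(v),manip.read_contact_force())
ims=[]
for c in("scene","side"):
    d=shot(c); np.savez(f"f_{c}.npz",**{k:d[k] for k in("image","T","K","D")}); im=d["image"][:,:,::-1].copy()
    cv2.imwrite(f"pics/fin_{c}.png",im); ims.append(im)
cv2.imwrite("pics/fin.png",cv2.resize(np.hstack(ims),(800,300)))
print(manip.read_time())
E
```

```text
5 [ 0.   1.  -4.2] 0.0104 20.3
10 [ 1.1  0.7 -4.4] 0.01 20.7
15 [ 1.8  1.2 -5.7] 0.0103 21.1
20 [ 5.2 -0.2 -5.8] 0.0102 21.5
25 [ 7.5  0.2 -7.3] 0.0105 21.9
30 [ 8.   0.9 -7.7] 0.0101 22.3
35 [ 8.2  0.2 -8.1] 0.0099 22.7
40 [ 7.   0.3 -8.6] 0.0098 23.1
45 [  6.8   0.2 -11.3] 0.0106 23.5
50 [  5.7  -0.3 -11.4] 0.0101 23.9
55 [  5.5  -1.9 -11.5] 0.0103 24.3
60 [  5.   -2.  -11.5] 0.01 24.7
[0.54443027 0.18357384 0.28536037] 59.59740291742496 0.23114525423423857 [  5.45074759  -2.65109461 -12.73462014]
25.3167
```

View pics/fin.png

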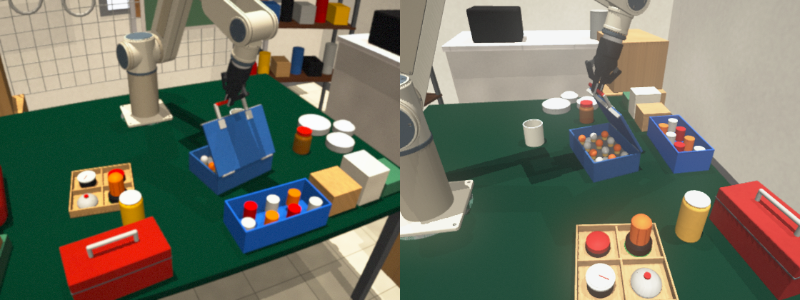

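The lid is up and held, and the beacon stands in its place at (641,232) in the side view. I'll check the angle by overlaying the lid model, and the beacon with it.

```bash
python3 - <<'E'
from arc import *
t=np.linspace(0,6.283,40); out=[]
for c,l,tp in(("scene",255,130),("side",340,110)):
    d=dict(np.load(f"f_{c}.npz")); S=4
    im=cv2.resize(d["image"][:,:,::-1].copy()[tp:tp+140,l:l+130],None,fx=S,fy=S,interpolation=cv2.INTER_CUBIC)
    for a,col in((57,(0,255,255)),(60,(255,255,255)),(63,(255,0,255))):
        r=np.radians(a); u=-ax*np.cos(r)+np.array([0,0,np.sin(r)]); n=ax*np.sin(r)+np.array([0,0,np.cos(r)])
        P=[hx+u*s+ay*w+n*.005*(1 if c=="scene" else 1) for s,w in((.184,-.132),(.184,.132),(0,.132),(0,-.132))]
        cv2.polylines(im,[np.int32((proj(d,P)-[l,tp]+.5)*S)],True,col,1)
    out.append(im)
o=np.hstack(out); cv2.imwrite("pics/ov.png",cv2.resize(o,(800,int(o.shape[0]*800/o.shape[1]))))
from meas import beacon
for c,r in(("scene",(145,225,180,280)),("side",(435,290,460,350))):
    d=dict(np.load(f"f_{c}.npz"))
    if c=="side": r=(318,295,352,345)
    else: r=(148,234,182,278)
    print(c,proj(d,[(.584,-.242,.07)]),beacon(d,big(crop(hsv(d,"orange")&(d["image"][:,:,1]<165),r)),.005))
E
```

```text
scene [[162.42470536 255.83874959]] (array([ 0.56836798, -0.23851733]), 624.8274832995376, np.int64(1061))
side [[335.94596171 318.75901669]] (array([ 0.57913697, -0.25125484]), 1154.2370329592377, np.int64(957))
```

View pics/ov.png

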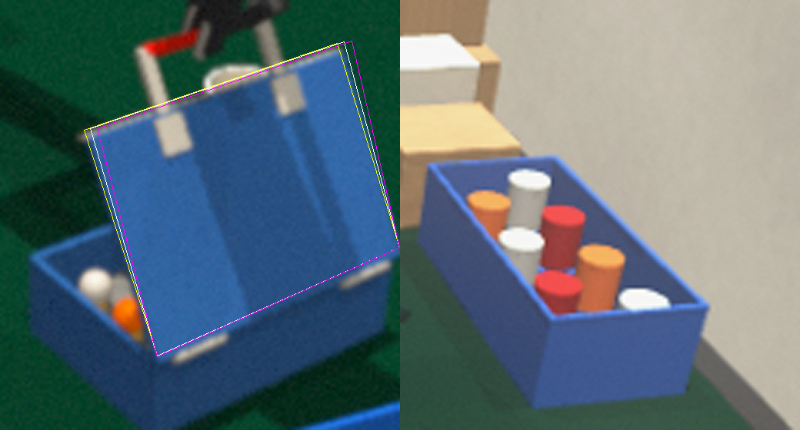

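Scene overlay: the lid edge lies between the 57° and 60° outlines. The side crop missed the lid, so I redo it with a crop of the beacon too.

```bash
python3 - <<'E'
from arc import *
d=dict(np.load("f_side.npz")); t=np.linspace(0,6.283,60); out=[]
for l,tp in((240,100),(270,280)):
    S=4; im=cv2.resize(d["image"][:,:,::-1].copy()[tp:tp+140,l:l+100],None,fx=S,fy=S,interpolation=cv2.INTER_CUBIC)
    def pl(P,col): cv2.polylines(im,[np.int32((proj(d,P)-[l,tp]+.5)*S)],False,col,1)
    if tp==100:
        for a,col in((57,(0,255,255)),(60,(255,255,255)),(63,(255,0,255))):
            r=np.radians(a); u=-ax*np.cos(r)+np.array([0,0,np.sin(r)]); n=ax*np.sin(r)+np.array([0,0,np.cos(r)])
            pl([hx+u*s-ay*.132+n*q for s,q in((0,-.005),(.184,-.005),(.184,.005),(0,.005))],col)
            pl([hx+u*.232-ay*.055,hx+u*.232+ay*.055],col)
    else:
        for z,r in((.005,.035),(.035,.035),(.095,.025)): pl([(.584+r*np.cos(k),-.2425+r*np.sin(k),z) for k in t],(255,255,255))
    out.append(im)
cv2.imwrite("pics/ov2.png",np.hstack(out))
E
```

```text
(no output)
```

View pics/ov2.png

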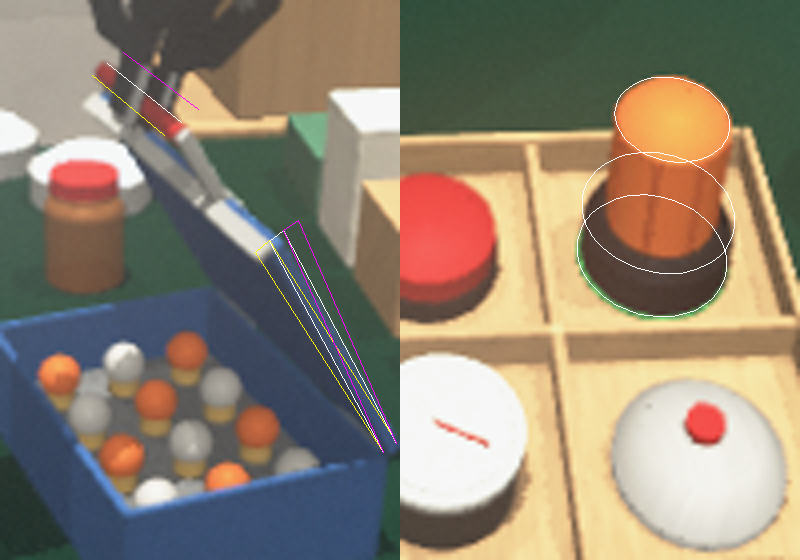

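The beacon sits squarely on the pad, and the base outline matches. The bar and lid corner at about (103,73) and (272,246) lie between the 57° and 60° outlines, so the lid is at roughly 59°. I'll raise it one degree, settle, then hand in.

```bash
python3 - <<'E'
from arc import *
manip.servo_line(*pose(61.3),rate=.03); manip.hold(1.0)
p=manip.read_position(); v=p-hx; print(np.degrees(np.arctan2(v[2],-v@ax)),np.linalg.norm(v),manip.read_contact_force(),manip.read_width(),manip.read_grip_force(),np.abs(manip.read_joint_vel()).max(),manip.read_time())
print(manip.sign_off())
E
```

```text
60.86003725573925 0.2311304150277931 [  5.09018621  -2.38932056 -11.91023028] 0.009868070498785074 48.63507807254791 0.0017564290804370597 26.6417
the job is handed in; nothing more can be done
None
```

The beacon stands upright on the green pad, and the lid is held steady in the gripper at about 60° (tool position reads 60.9°; the cameras had put the lid about 1° below the tool reading). The job was handed in at 26.6 s.

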